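Set up the product photo rail and hold it for the shot

TASK

Get the counter's little photo rail ready for a shot: push the round sweet drum across the counter, without lifting it, until it stands wholly on the grey disc. Then slide the camera leg out, with its cam lever still open, until its pointer lines up with the raised line on the brass index, and while holding the leg at that mark squeeze the lever shut against the post. Finish holding: do not let go, keep post and lever pinched shut with the leg at the mark, and leave the other things on the counter alone.

Things in the scene. Friction and masses are not known exactly. Their poses are not given: they have to be found in the camera images.
- drum_center (a point): Centre, half-way up, of the loose round sweet drum: an upright cream-coloured paper cylinder with a flat lid, 73 mm in diameter, 44 mm tall, 0.1 to 0.2 kg. It stands on the counter to the right of the grey disc (seen by the robot), beyond it from the camera.
- spot: Flat grey disc, 100 mm in diameter, under 1 mm thick (nothing to bump against), on the counter beyond the camera's lens. Origin: its centre on the counter; a small white dot shows it. The drum is wholly on it when their centres are within 13 mm.
- photo_rail: Photo rail fixed to the counter: dark base plate 230 x 84 mm, 8 mm thick, an aluminium beam 30 mm wide up to z = 28 mm along its middle. Origin: centre of the underside. Its x axis is the way the leg slides out, towards the grey disc (roughly the robot's right); y points roughly away from the robot; z up.
- leg (a joint): How far the leg is out, m along the rail's x: 0 fully back (its start), 0.085 fully out. A light spring always draws it back with about 3 N, lever open or shut, so it must be held. The leg is a dark saddle on the beam with a grip post and, on an arm 65 to 108 mm ahead of the post's centre, a small black camera (top 91 mm above the counter, 52 mm wide).
- leg_grip (a point): Centre of grip post plus shut lever, 72 mm above the counter, rail's axes. Both stand from 46 to 92-94 mm up; shut they are 32 mm thick (y -16 near face of lever, +16 far face of post), 32-34 mm long in x. Two cheeks flank the far face out to y = +48 mm, leaving a channel 36 mm wide in x: a finger in it pushes the leg along by a cheek. Saddle top: 46 mm up, 60 x 50 mm.
- lever (a joint): Angle of the cam lever, rad: 0 shut, upright against the post; 0.52 fully open, leaning towards the robot. It starts at 0.42 to 0.50. It hinges along the rail's x at its foot, 50 mm above the counter, 8 mm to the near side of leg_grip. Stiff (about 3 to 5 N at its upper half), it stays where it is left.
- lever_top (a point): Middle of the upper edge of the lever's outer (near) face. The lever is a black paddle 32 mm wide along x, 7 mm thick, reaching 44 mm above its hinge. At 0.5 rad this point is about 36 mm to the near side of leg_grip, shut 16 mm.
- leg_pointer (a point): Tip of the leg's pointer, a steel fin 3 mm wide that stands out from the leg's arm towards the robot, 60 mm ahead of leg_grip along the rail's x, 35 mm above the counter. It moves with the leg.
- mark_line (a point): Top of the raised line, 3 mm wide, on the small brass index block (16 mm long in x) fixed on the base plate at the near side of the beam, 23 mm above the counter; same axes as the rail. The leg is at its mark when pointer and line have the same x along the rail. The pointer passes over the line without touching.

How it is judged:
By the outcome, as a careful person would: the job done as asked, in the order asked, and still so for the second after the job is handed in, while the arm keeps its last pose, push and grip.
It also fails if it takes over 48 s, if anything falls off the work surface, if the arm or the gripper's body presses on something with over 40 N, if the wrist force passes 120 N, or if a joint passes its speed limit or range.

ROBOT

A 7-joint arm with a two-finger parallel gripper is mounted at the origin on a cart in front of the work surface, level with it; the furniture and walls round the work are solid. World frame = base frame: x ahead of the robot, y to its left, z up, the work surface at z = 0. Lengths are in m, angles in rad, forces in N, time in s.
With the tool pointing down it reaches from about 0.4 to 0.875 m from the base axis. Payload 19.3 kg.
Tool frame: the origin (TCP) lies on the centre line of the jaws, within the pads' length; the fingertips stand 14 mm ahead of it and the grasp point (between the pads) lies 5 mm behind it; y points along the fingers, x is the direction in which the jaws open and shut, and the axes are right-handed (so a half turn about y gives the same grasp; the last joint's range is limited). The gripper opens to 85 mm and grips with 20 to 120 N. Pads are 22 mm wide; open, the fingers measure 114 mm over their backs; the gripper's body (76 mm by 85 mm) begins 54 mm behind the grasp point. The pads swing forward as they close: fully open they stand 13 mm farther back than shut.
Start: joints at [1.169, 0.521, -0.036, 1.599, 0.021, 1.021, -0.113], TCP at [0.204, -0.591, 0.206] pointing down, gripper open.
Joint ranges: [-2.91, 2.91], [-0.3, 2.13], [-1.5, 1.42], [0.17, 2.43], [-1.26, 4.41], [0.16, 1.93], [-2.52, 2.52]. Speed limits (rad/s): [1.89, 1.89, 2.39, 2.39, 3.01, 3.01, 3.01].

INTERFACE

Orientations are given as [roll, pitch, yaw] about the fixed x, y, z axes, in that order (R = Rz(yaw) Ry(pitch) Rx(roll)).
In Python, from workcell import monitor, grab_frame, workorder gives the robot as it stands.
- The arm moves only by the tool drive_tool, never from a script. Its argument "steps" is one flat list of numbers, 5 for each row, row after row: the finger opening in mm, from 0 to 85.4, then the shift along the world's x, y, z in mm, then the turn about the world's z in degrees. In form: [fingers, tx, ty, tz, twist, fingers, tx, ty, tz, twist, ...]. A call has exactly 5 rows; each row shifts and turns the commanded pose from where the row before left it; what a row does not reach is not made up. A row lasts 1/12 s, in which the tool goes at most 41.7 mm and 7.16 degrees, less where a joint would pass 70% of its speed; a pose out of reach is approached as far as the arm can. A call is refused whole if a number of a shift passes 41.7 or a number of a turn 7.16, either way. A call with a gripper value outside its range is refused whole. The fingers move at their own pace and stop on an object; "grip_force" is the grip in N (left out, the last holds). Time passes only in rows, so rows that do not move let the fingers close, or fill a call up. It gives the time, the measured TCP pose, the force and the opening at its end, in the units of the state.
- monitor.observe(): the state, without advancing time (a new reading comes with each control period).
- grab_frame(name): name is "scene" or "side" or "wrist"; returns a dict with "frame" (384x512x3 uint8, red, green, blue), "vertical_fov" (degrees; the focal length in pixels is half the picture's height over the tangent of half this angle, whatever the lens; pixels are square), "cx", "cy" (the principal point, pixels), "xyz" and "orientation" of the camera in the world. Camera axes: x right, y down, z forward; pixel columns grow to the right and rows downward; lengths in m; the calibration is good to about 2 mm. A picture is of the moment at which its call begins. There is no depth.
- workorder.job_done(): hands the job in, once; it reports no verdict.
The state is a dict: "clock": time; "qpos": joint angles; "qd": joint speeds; "joint_efforts": joint torques, N m; "position": TCP position; "tool_rot": TCP orientation; "force": force on the tool from outside, world axes, zero at the start; "moment": the same for the moment, N m; "grip_width": finger opening in m.
Only numpy, scipy, OpenCV 4.12 (cv2) and the standard library are available. Lean on these libraries where they do the work, as an engineer would, in place of code of your own. Each camera call takes 0.05 s, during which the arm holds its last target. There are 200 camera calls.

## Working session

There is one attempt and no reset: what is moved stays moved. The work goes in short steps, Python scripts to look and compute and a tool call to move; the robot and the scene stay as the last step left them, time stands still between calls to the robot, and variables do not carry over. Pictures are saved under pics/ and viewed, about 8 in all and at most 12, crops included, and the job is handed in when it is done.

Besides the shell and the picture viewer there is one more tool, called after ">>>" as name(argument=value, ...) on one line, values as JSON. drive_tool: Moves the arm, as the interface text tells. Its arguments: {"type":"object","properties":{"steps":{"type":"array"},"grip_force":{"type":"number"}},"required":["steps"]}

```bash
ls; mkdir -p pics; cat > h.py <<'E'
import numpy as np, cv2, json
from scipy.spatial.transform import Rotation as R
from workcell import monitor, grab_frame, workorder
def grab(n,save=None):
    g=grab_frame(n)
    if save: cv2.imwrite(f'pics/{save}.png',cv2.cvtColor(g['frame'],cv2.COLOR_RGB2BGR))
    return g
def cam(g):
    f=g['frame'].shape[0]/2/np.tan(np.radians(g['vertical_fov'])/2)
    o=np.array(g['orientation'],float)
    M=o if o.shape==(3,3) else R.from_euler('xyz',o).as_matrix()
    return f,M,np.array(g['xyz'],float)
def ray(g,u,v):
    f,M,c=cam(g); d=M@np.array([(u-g['cx'])/f,(v-g['cy'])/f,1.]); return c,d
def onz(g,u,v,z):
    c,d=ray(g,u,v); return c+d*(z-c[2])/d[2]
def proj(g,p):
    f,M,c=cam(g); q=M.T@(np.array(p)-c); return np.array([g['cx']+f*q[0]/q[2],g['cy']+f*q[1]/q[2]])
def tri(*a):
    A=np.zeros((3,3));b=np.zeros(3)
    for g,u,v in a:
        c,d=ray(g,u,v); d=d/np.linalg.norm(d);P=np.eye(3)-np.outer(d,d);A+=P;b+=P@c
    return np.linalg.solve(A,b)
E
python3 - <<'E'
from h import *
for n in ['scene','side','wrist']:
    g=grab(n,n+'0'); print(n,g['vertical_fov'],g['cx'],g['cy'],g['xyz'],g['orientation'])
    np.save(f'pics/{n}0.npy',g,allow_pickle=True)
a=[cv2.imread(f'pics/{n}0.png') for n in ['scene','side']]
print(monitor.observe())
E
```

```text
pics
scene 45.79455293459031 253.52448274445192 189.36302000451778 [0.09368153 0.68383203 0.47080427] [-1.95676593  0.00446623 -2.6960715 ]
side 53.821154149643114 258.0644450717547 193.34079732665109 [0.12789618 0.47140893 0.5982087 ] [-2.23845664 -0.00321004 -2.59736953]
wrist 62.081742875967926 255.98167941569488 194.02676294928557 [ 0.26648409 -0.56752857  0.37305336] [ 2.87396791e+00  6.94198731e-04 -1.23841936e+00]
{'clock': 0.15, 'qpos': array([ 1.16880187,  0.52187759, -0.0363295 ,  1.59985279,  0.02120347,
        1.02107411, -0.11283199]), 'qd': array([ 0.00019926, -0.00079431, -0.0004021 , -0.00117884, -0.00219846,
        0.00099418,  0.00228926]), 'joint_efforts': array([ 2.32904647e-03, -9.27393079e+01,  1.98123939e+00, -3.70053363e+01,
        1.81098684e-02,  6.42455285e-03, -2.40843445e-05]), 'position': array([ 0.20347669, -0.59067943,  0.20576631]), 'tool_rot': array([-1.57085202e+00,  8.24961105e-04, -1.23904304e+00]), 'force': array([0.04966452, 0.17816033, 0.06549713]), 'moment': array([ 0.0020531 , -0.00457993,  0.02464208]), 'grip_width': 0.08539772701835412}
```

View pics/scene0.png

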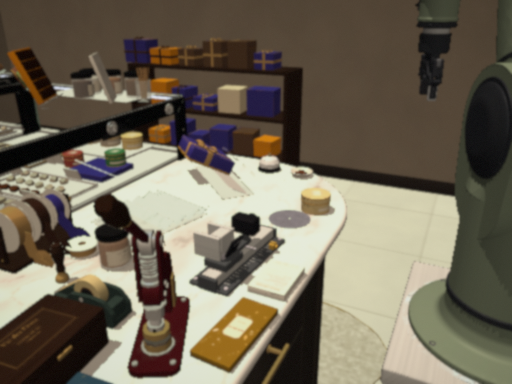

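View pics/side0.png

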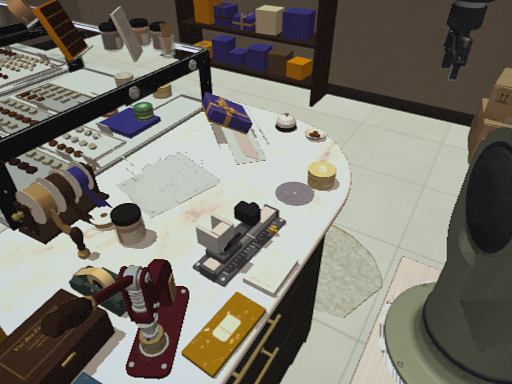

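```bash
python3 - <<'E'
from h import *
a=cv2.imread('pics/scene0.png')[170:310,180:350]; b=cv2.imread('pics/side0.png')[150:290,180:350]
o=np.vstack([cv2.resize(x,None,fx=4.2,fy=4.2,interpolation=cv2.INTER_CUBIC)[:588] for x in (a,b)])
o=np.hstack([cv2.resize(x,(400,330),interpolation=cv2.INTER_CUBIC) for x in (a,b)])
cv2.imwrite('pics/crop0.png',o)
S=[np.load(f'pics/{n}0.npy',allow_pickle=True).item() for n in ('scene','side')]
for g,p in zip(S,[[(290,218),(316,208),(240,258)],[(295,193),(321,183),(240,243)]]):
    for q in p: print(onz(g,*q,0).round(3))
E
```

```text
[ 0.438 -0.234  0.   ]
[ 0.4   -0.315  0.   ]
[ 0.462 -0.019  0.   ]
[ 0.439 -0.229  0.   ]
[ 0.4   -0.303  0.   ]
[ 0.462 -0.008  0.   ]
```

View pics/crop0.png

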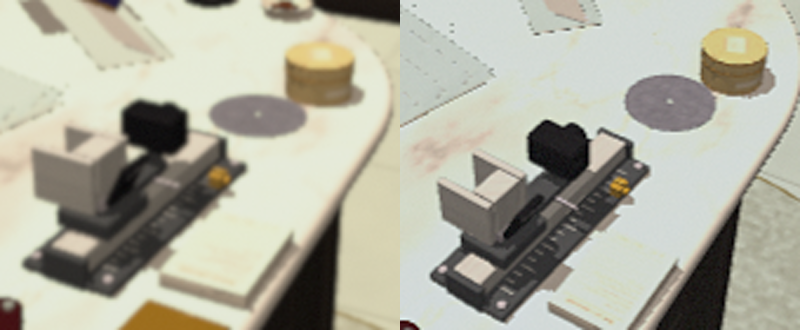

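```bash
cat >> h.py <<'E'
def blob(g,m,roi):
    x0,y0,x1,y1=roi; k=np.zeros_like(m); k[y0:y1,x0:x1]=m[y0:y1,x0:x1]
    n,l,s,c=cv2.connectedComponentsWithStats(k.astype(np.uint8))
    i=1+np.argmax(s[1:,4]); return c[i],s[i],l==i
E
python3 - <<'E'
from h import *
S=[np.load(f'pics/{n}0.npy',allow_pickle=True).item() for n in ('scene','side')]
for g,roi in zip(S,[(262,180,340,235),(268,155,345,210)]):
    f=cv2.cvtColor(g['frame'],cv2.COLOR_RGB2HSV).astype(int); H,s,V=f[...,0],f[...,1],f[...,2]
    m=(s>70)&(H>12)&(H<35); c,st,l=blob(g,m,roi); print('drum',c,st)
    # drum ellipse centroid of silhouette ~ project of centre
    c3=onz(g,*c,0.022); print(c3.round(4))
    L=m&(V>205); 
    c,st,l=blob(g,L,roi); print('lid',c,st, onz(g,*c,0.044).round(4))
    D=(s<60)&(V<165)&(V>90); c,st,l=blob(g,D,roi); 
    ct=max(cv2.findContours(l.astype(np.uint8),0,1)[0],key=cv2.contourArea)
    P=np.array([onz(g,*p[0],0)[:2] for p in cv2.convexHull(ct)]); print('disc',c,st,cv2.minEnclosingCircle((P*1000).astype(np.float32)), onz(g,*c,0).round(4))
    W=(s<60)&(V>165); 
sc=400/170;sy=330/140
for g,off,pts in [(S[0],(180,170,0),[(27,265),(108,293),(244,165),(198,133)]),(S[1],(180,150,400),[(432,276),(510,318),(648,172),(603,130)])]:
    for u,v in pts: print(onz(g,off[0]+(u-off[2])/sc,off[1]+v/sy,0.008).round(4))
E
```

```text
drum [315.18731563 201.22271386] [301 187  30  28 678]
[ 0.4004 -0.3059  0.022 ]
lid [315.52232143 192.88392857] [301 187  30  12 224] [ 0.4008 -0.3063  0.044 ]
disc [289.47739602 218.77396022] [269 211  41  17 553] ((438.9285888671875, -233.06019592285156), 49.338653564453125) [ 0.4377 -0.2295 -0.    ]
drum [320.84262295 175.86393443] [308 162  28  28 610]
[ 0.4028 -0.3035  0.022 ]
lid [321.75572519 168.98091603] [309 162  27  15 262] [ 0.4027 -0.3033  0.044 ]
disc [294.41200546 193.29604366] [275 182  39  24 733] ((439.92120361328125, -229.30093383789062), 50.8564567565918) [ 0.4399 -0.2273  0.    ]
[0.4959 0.1056 0.008 ]
[0.4223 0.1111 0.008 ]
[ 0.4053 -0.1125  0.008 ]
[ 0.4691 -0.1531  0.008 ]
[0.5004 0.1036 0.008 ]
[0.4178 0.1053 0.008 ]
[ 0.4035 -0.1088  0.008 ]
[ 0.4729 -0.1408  0.008 ]
```

>>> drive_tool(steps=[85.4, 21, 32, 0, -5, 85.4, 21, 32, 0, -5, 85.4, 21, 32, 0, -5, 85.4, 21, 32, 0, -5, 85.4, 21, 32, 0, -5], grip_force=30)

```text
clock: 0.57
position: [0.3091, -0.4292, 0.2061]
tool_rot: [-1.571, 0.0, -1.68]
force: [1.1, -0.2, 0.3]
grip_width: 0.0853
```

>>> drive_tool(steps=[85.4, 21, 30, 0, -5, 85.4, 21, 30, 0, -5, 85.4, 21, 30, 0, -5, 85.4, 21, 30, 0, -5, 85.4, 9, 6, 0, -1])

```text
clock: 0.98
position: [0.4043, -0.2999, 0.2062]
tool_rot: [-1.571, 0.002, -2.043]
force: [1.6, 0.6, 0.7]
grip_width: 0.0853
```

```bash
python3 - <<'E'
from h import *
s=monitor.observe(); print(s['clock'],s['position'],np.degrees(s['tool_rot']),s['qpos'])
g=grab('wrist','w1'); np.save('pics/w1.npy',g,allow_pickle=True); print(g['xyz'],g['orientation'])
E
```

```text
0.9833 [ 0.40426746 -0.29993143  0.20619237] [-9.00090521e+01  1.00459037e-01 -1.17036341e+02] [ 0.48853128  0.32928416  0.04199015  1.9168992  -0.01961527  0.89602949
 -1.50214283]
[ 0.46346052 -0.32920682  0.3735227 ] [ 2.87394358e+00  1.85421008e-03 -2.04205837e+00]
```

View pics/w1.png

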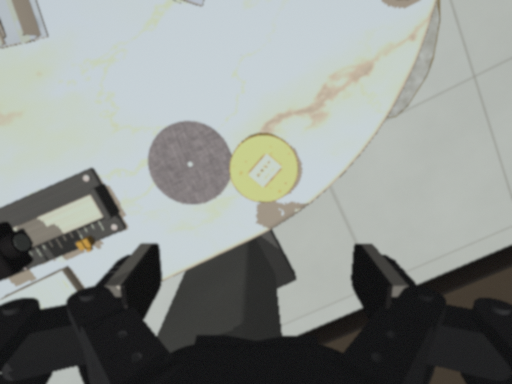

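```bash
cat >> h.py <<'E'
def dd(g):
    f=cv2.cvtColor(g['frame'],cv2.COLOR_RGB2HSV).astype(int); H,s,V=f[...,0],f[...,1],f[...,2]
    (c,st,l)=blob(g,((s>70)&(H>15)&(H<35)).astype(np.uint8),(100,90,420,300))
    ct=max(cv2.findContours(l.astype(np.uint8),0,1)[0],key=cv2.contourArea)
    P=np.array([onz(g,*p[0],0.044)[:2] for p in cv2.convexHull(ct)])*1000
    print('drum',c,st,cv2.minEnclosingCircle(P.astype(np.float32)))
    D=((s<60)&(V<165)&(V>80)).astype(np.uint8); c,st,l=blob(g,D,(100,90,300,240))
    ct=max(cv2.findContours(l.astype(np.uint8),0,1)[0],key=cv2.contourArea)
    P=np.array([onz(g,*p[0],0)[:2] for p in cv2.convexHull(ct)])*1000
    print('disc',c,st,cv2.minEnclosingCircle(P.astype(np.float32)))
E
python3 - <<'E'
from h import *
g=np.load('pics/w1.npy',allow_pickle=True).item(); dd(g)
print('dot',onz(g,190,163.5,0))
for u,v in [(93,170),(126,228),(86,178),(114,227)]: print(onz(g,u,v,.008).round(4))
E
```

```text
drum [263.39856312 166.62983236] [ 230  133   68   69 2923] ((404.4815368652344, -308.1293640136719), 36.433719635009766)
disc [189.50961183 162.23345656] [ 148  121   84   83 5410] ((441.0323791503906, -229.53709411621094), 49.94953536987305)
dot [ 0.44130435 -0.22949934  0.        ]
[ 0.4864 -0.127   0.008 ]
[ 0.4082 -0.1216  0.008 ]
[ 0.4823 -0.1142  0.008 ]
[ 0.416  -0.1092  0.008 ]
```

>>> drive_tool(steps=[85.4, 0, -8, 0, 2, 85.4, 0, 0, -35, 0, 85.4, 0, 0, -35, 0, 85.4, 0, 0, -35, 0, 85.4, 0, 0, -25, 0])

```text
clock: 1.45
position: [0.4004, -0.3128, 0.0737]
tool_rot: [-1.572, 0.0, -2.007]
force: [0.0, -0.3, -1.5]
grip_width: 0.0851
```

```bash
python3 - <<'E'
from h import *
s=monitor.observe(); print(s['clock'],s['position'],np.degrees(s['tool_rot']),s['force'])
g=grab('wrist','w2'); np.save('pics/w2.npy',g,allow_pickle=True); dd(g)
E
```

```text
1.45 [ 0.40039927 -0.31278593  0.07374825] [-9.00935877e+01  4.63139394e-03 -1.14982279e+02] [ 0.03759193 -0.29150852 -1.4848291 ]
drum [247.48576899 204.57485641] [ 193  150  111  111 7835] ((405.43316650390625, -308.670166015625), 37.557823181152344)
disc [144.98197189 185.87064575] [ 100  127  102  113 9818] ((440.860107421875, -229.5596923828125), 50.128475189208984)
```

View pics/w2.png

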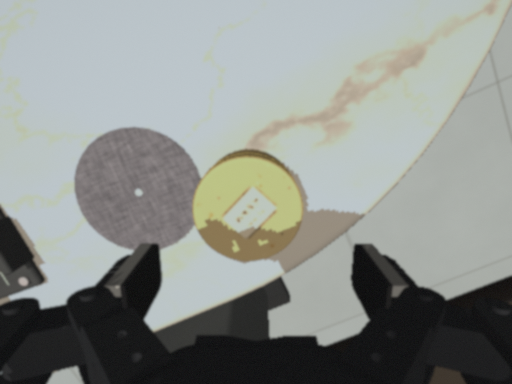

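>>> drive_tool(steps=[85.4, 3, 4, 0, 0, 85.4, 0, 0, 0, 0, 85.4, 0, 0, -15, 0, 85.4, 0, 0, -15, 0, 85.4, 0, 0, 0, 0])

```text
clock: 1.92
position: [0.4047, -0.3089, 0.0463]
tool_rot: [-1.571, 0.0, -2.007]
force: [-0.7, 0.5, -0.2]
grip_width: 0.0851
```

>>> drive_tool(steps=[85.4, 0, 0, -10, 0, 85.4, 0, 0, -8, 0, 85.4, 0, 0, -4, 0, 85.4, 0, 0, 0, 0, 85.4, 0, 0, 0, 0])

```text
clock: 2.33
position: [0.4046, -0.3089, 0.0243]
tool_rot: [-1.571, 0.0, -2.007]
force: [0.0, -0.5, -0.3]
grip_width: 0.0852
```

>>> drive_tool(steps=[85.4, 2, 4, 0, 0, 85.4, 3, 7, 0, 0, 85.4, 3, 7, 0, 0, 85.4, 3, 7, 0, 0, 85.4, 3, 7, 0, 0])

```text
clock: 2.75
position: [0.4191, -0.2758, 0.0243]
tool_rot: [-1.571, 0.0, -2.006]
force: [-0.2, -0.2, -0.9]
grip_width: 0.085
```

>>> drive_tool(steps=[85.4, 4, 8, 0, 0, 85.4, 4, 8, 0, 0, 85.4, 4, 8, 0, 0, 85.4, 2, 5, 0, 0, 85.4, 0, 0, 0, 0])

```text
clock: 3.17
position: [0.4332, -0.2465, 0.0242]
tool_rot: [-1.571, 0.0, -2.005]
force: [0.4, -0.1, 0.1]
grip_width: 0.0857
```

```bash
python3 - <<'E'
from h import *
s=monitor.observe(); print(s['clock'],s['position'],np.degrees(s['tool_rot']),s['force'])
g=grab('wrist','w3'); np.save('pics/w3.npy',g,allow_pickle=True); dd(g)
for n in ('scene','side'):
    g=grab(n); dd2=cv2.cvtColor(g['frame'],cv2.COLOR_RGB2HSV).astype(int); m=(dd2[...,1]>70)&(dd2[...,0]>12)&(dd2[...,0]<35)
    c,st,l=blob(g,m,(262,150,340,235)); print(n,st,onz(g,*c,.022))
E
```

```text
3.1667 [ 0.43324388 -0.24648099  0.02416039] [-9.00035260e+01  2.46234907e-02 -1.14888581e+02] [ 0.42126602 -0.07208154  0.05905945]
drum [358.26022349 215.56169757] [ 309  163  111  137 8412] ((414.53216552734375, -297.3297424316406), 36.45952224731445)
disc [225.8658387  191.92440969] [  149   135   151   105 13044] ((442.4575500488281, -229.14488220214844), 49.57883834838867)
scene [301 186  29  30 711] [ 0.40053749 -0.30582529  0.022     ]
side [308 162  28  29 603] [ 0.40142588 -0.30121944  0.022     ]
```

View pics/w3.png

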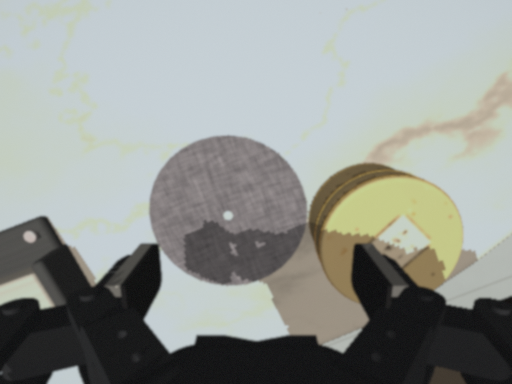

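```bash
python3 - <<'E'
from h import *
g=np.load('pics/w3.npy',allow_pickle=True).item(); 
p=np.array([.4332,-.2465,.0242]); print(g['xyz'],proj(g,p),proj(g,p+[0,0,-.014]), proj(g,p+[0.018,.039,0]),proj(g,p-[0.018,.039,0]))
a=[]
for n in ('scene','side'):
    g=grab(n); print(proj(g,p)); x=g['frame'][130:270,220:390]; a.append(cv2.resize(x,(400,330),interpolation=cv2.INTER_CUBIC))
cv2.imwrite('pics/c3.png',np.hstack(a)[...,::-1])
E
```

```text
[ 0.49362908 -0.27330468  0.19152148] [258.0567904  228.84031176] [257.92303179 220.25813066] [181.45002828 228.9252589 ] [334.69525878 228.75532946]
[294.10479909 207.11822585]
[300.78967683 182.67780088]
```

View pics/c3.png

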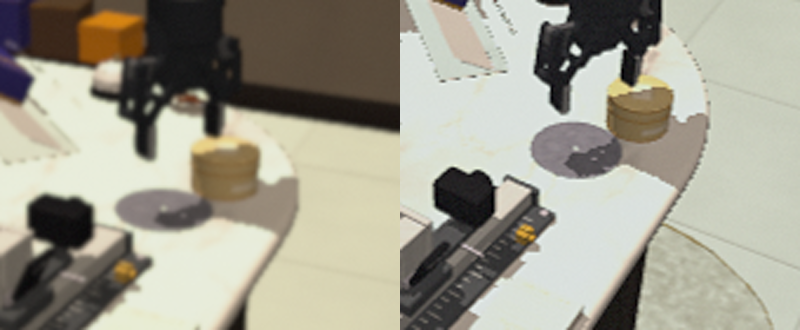

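```bash
python3 - <<'E'
from h import *
S=[np.load(f'pics/{n}0.npy',allow_pickle=True).item() for n in ('scene','side')]
W=np.load('pics/w3.npy',allow_pickle=True).item()
k=lambda u,v:(220+u/2.353,130+v/2.357)
L=(S[0],*k(147,157)),(S[1],*k(161,110)); Rr=(S[0],*k(213,135)),(S[1],*k(231,85))
print(tri(*L),tri(*Rr)); print(tri(*L,(W,148,246)),tri(*Rr,(W,366,246)))
E
```

```text
[ 0.44485036 -0.19756966  0.06835086] [ 0.40315673 -0.27420158  0.06991805]
[ 0.4529793  -0.20730689  0.06139918] [ 0.41220119 -0.29495851  0.05691234]
```

>>> drive_tool(steps=[85.4, 0, 0, 10, 0, 85.4, -10, -20, 0, 0, 85.4, -10, -22, 0, 0, 85.4, -8, -19, 0, 0, 85.4, 0, 0, 0, 0])

```text
clock: 3.83
position: [0.4025, -0.313, 0.0351]
tool_rot: [-1.57, -0.002, -2.012]
force: [-1.1, -0.4, 0.4]
grip_width: 0.0855
```

>>> drive_tool(steps=[85.4, 0, 0, -10, 0, 85.4, 0, 0, -8, 0, 85.4, 0, 0, -7, 0, 85.4, 0, 0, -5, 0, 85.4, 0, 0, 0, 0])

```text
clock: 4.25
position: [0.4042, -0.3079, 0.0029]
tool_rot: [-1.573, 0.0, -2.006]
force: [-1.0, 1.5, -0.1]
grip_width: 0.0855
```

```bash
python3 - <<'E'
from h import *
s=monitor.observe(); print(s['clock'],s['position'],s['force'])
p=s['position']
a=[]
for n,x0,y0 in (('scene',280,150),('side',285,125)):
    g=grab(n,n+'4'); print(proj(g,p)); x=g['frame'][y0:y0+80,x0:x0+80]; a.append(cv2.resize(x,(400,400),interpolation=cv2.INTER_CUBIC))
cv2.imwrite('pics/c4.png',np.hstack(a)[...,::-1])
E
```

```text
4.25 [ 0.40423787 -0.30792932  0.0028768 ] [-1.00131981  1.51664915 -0.06398806]
[313.60915727 207.72326048]
[320.24432386 180.73490203]
```

View pics/c4.png

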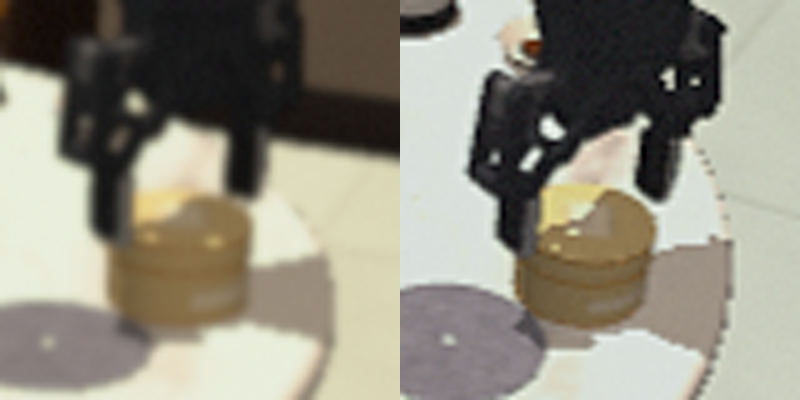

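>>> drive_tool(steps=[85.4, 0, 0, -8, 0, 85.4, 0, 0, -6, 0, 85.4, 0, 0, -5, 0, 85.4, 0, 0, -3, 0, 85.4, 0, 0, 0, 0])

```text
clock: 4.77
position: [0.4042, -0.3086, -0.0186]
tool_rot: [-1.572, 0.0, -2.007]
force: [-0.0, 0.5, -0.6]
grip_width: 0.0854
```

```bash
python3 - <<'E'
from h import *
s=monitor.observe(); print(s['clock'],s['position'],s['force'])
g=grab('wrist','w5'); dd(g)
E
```

```text
4.7667 [ 0.40421367 -0.30861457 -0.01860734] [-0.04567704  0.49542548 -0.58001588]
drum [253.45829903 244.06497372] [  157   178   197   122 15791] ((410.72509765625, -309.932373046875), 36.629920959472656)
disc [132.8422214  202.25321809] [ 100  147   83   93 5438] ((450.9329833984375, -262.61236572265625), 27.80402183532715)
```

>>> drive_tool(steps=[85.4, 2, 4, 0, 0, 85.4, 4, 8, 0, 0, 85.4, 4, 8, 0, 0, 85.4, 4, 8, 0, 0, 85.4, 4, 9, 0, 0])

```text
clock: 5.23
position: [0.4232, -0.271, -0.0176]
tool_rot: [-1.57, -0.0, -2.007]
force: [-1.2, -2.0, 2.7]
grip_width: 0.0853
```

>>> drive_tool(steps=[85.4, 4, 9, 0, 0, 85.4, 4, 9, 0, 0, 85.4, 3, 7, 0, 0, 85.4, 2, 4, 0, 0, 85.4, 0, 0, 0, 0])

```text
clock: 5.65
position: [0.4362, -0.2416, -0.0179]
tool_rot: [-1.571, 0.001, -2.005]
force: [0.1, -0.4, -0.2]
grip_width: 0.0857
```

```bash
python3 - <<'E'
from h import *
s=monitor.observe(); print(s['clock'],s['position'],s['force'])
for n in ('scene','side'):
    g=grab(n,n+'5'); f=cv2.cvtColor(g['frame'],cv2.COLOR_RGB2HSV).astype(int); m=(f[...,1]>70)&(f[...,0]>12)&(f[...,0]<35)
    c,st,l=blob(g,m,(262,150,340,235)); print(n,c,st,onz(g,*c,.022),proj(g,[.441,-.2295,.022]))
g=grab('wrist','w6');dd(g)
E
```

```text
5.65 [ 0.43616839 -0.24156595 -0.01785869] [ 0.13692118 -0.40010369 -0.18376903]
scene [296.02872063 208.37597911] [281 194  30  30 766] [ 0.42815522 -0.24622359  0.022     ] [288.40037968 210.09248326]
side [301.71698113 184.58333333] [288 169  29  31 636] [ 0.42878392 -0.24317854  0.022     ] [294.96756017 185.84542143]
drum [267.15098176 244.27514774] [  173   179   194   121 15737] ((439.09075927734375, -248.72622680664062), 36.92525863647461)
disc [199.62151008 187.13680505] [ 131  144  169   96 8238] ((462.022216796875, -230.30142211914062), 45.248146057128906)
```

>>> drive_tool(steps=[85.4, 2, 5, 0, 0, 85.4, 2, 4, 0, 0, 85.4, 1, 3, 0, 0, 85.4, 0, 0, 0, 0, 85.4, 0, 0, 0, 0])

```text
clock: 6.22
position: [0.4407, -0.2306, -0.0178]
tool_rot: [-1.571, 0.0, -2.006]
force: [0.7, 1.1, -0.5]
grip_width: 0.0853
```

```bash
python3 - <<'E'
from h import *
s=monitor.observe(); print(s['clock'],s['position'],s['force'])
for n in ('scene','side'):
    g=grab(n,n+'6'); f=cv2.cvtColor(g['frame'],cv2.COLOR_RGB2HSV).astype(int); m=(f[...,1]>70)&(f[...,0]>12)&(f[...,0]<35)
    c,st,l=blob(g,m,(262,150,340,235)); print(n,c,st,onz(g,*c,.022))
g=grab('wrist','w7');np.save('pics/w7.npy',g,allow_pickle=True);dd(g)
E
```

```text
6.2167 [ 0.44069322 -0.23060202 -0.01781211] [ 0.68910058  1.05092488 -0.47410494]
scene [292.52435897 209.71923077] [278 196  30  29 780] [ 0.43295473 -0.23556731  0.022     ]
side [297.9690881  186.04791345] [284 170  29  31 647] [ 0.43415077 -0.23269284  0.022     ]
drum [269.56517337 243.73532017] [  176   178   193   122 15804] ((443.9627380371094, -237.80523681640625), 36.9460334777832)
disc [220.42171518 182.42250197] [ 156  143  144   97 6355] ((468.521728515625, -225.91900634765625), 41.53633499145508)
```

>>> drive_tool(steps=[85.4, 1, 3, 0, 0, 85.4, 2, 3, 0, 0, 85.4, 0.5, 1.5, 0, 0, 85.4, 0, 0, 0, 0, 85.4, 0, 0, 0, 0])

```text
clock: 6.78
position: [0.4442, -0.2232, -0.0178]
tool_rot: [-1.571, 0.0, -2.007]
force: [-0.3, 0.1, 0.7]
grip_width: 0.0857
```

>>> drive_tool(steps=[85.4, 1, 2, 0, 0, 85.4, -2, -5, 0, 0, 85.4, 0, 0, 20, 0, 85.4, 0, 0, 30, 0, 85.4, 0, 0, 40, 0])

```text
clock: 7.2
position: [0.4415, -0.2262, 0.0716]
tool_rot: [-1.575, -0.0, -2.007]
force: [-0.2, -0.1, -0.7]
grip_width: 0.0854
```

>>> drive_tool(steps=[85.4, -10, -20, 40, 0, 85.4, -10, -20, 40, 0, 85.4, 0, 0, 30, 0, 85.4, 0, 0, 0, 0, 85.4, 0, 0, 0, 0])

```text
clock: 7.62
position: [0.4253, -0.2636, 0.1765]
tool_rot: [-1.568, 0.0, -2.008]
force: [-0.1, -0.5, 0.1]
grip_width: 0.0849
```

```bash
python3 - <<'E'
from h import *
s=monitor.observe(); print(s['clock'],s['position'],s['force'])
g=grab('wrist','w8');np.save('pics/w8.npy',g,allow_pickle=True);dd(g)
E
```

```text
7.6167 [ 0.42529919 -0.26360714  0.1764551 ] [-0.10030841 -0.50893468  0.07483412]
drum [216.17065036 175.83629794] [ 179  140   75   74 3598] ((442.6734313964844, -228.21998596191406), 36.955726623535156)
disc [233.62869822 151.3239645 ] [ 177  124   92   89 2028] ((441.0742492675781, -229.56411743164062), 50.068660736083984)
```

View pics/w8.png

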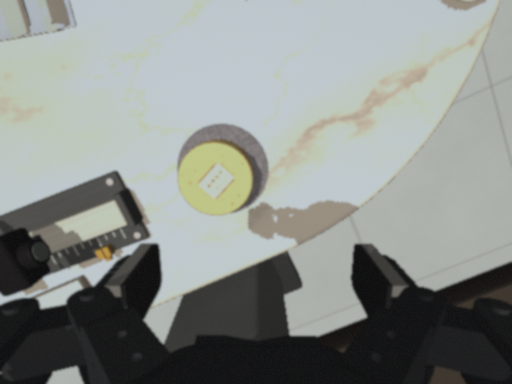

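>>> drive_tool(steps=[85.4, 2, 16, 0, 7, 85.4, 2, 16, 0, 7, 85.4, 2, 16, 0, 7, 85.4, 2, 16, 0, 7, 85.4, 2, 16, 0, 7])

```text
clock: 8.08
position: [0.4342, -0.1816, 0.1736]
tool_rot: [-1.573, 0.001, -1.39]
force: [-0.2, -0.6, -0.3]
grip_width: 0.0851
```

>>> drive_tool(steps=[85.4, 2, 16, 0, 7, 85.4, 2, 16, 0, 7, 85.4, 2, 16, 0, 7, 85.4, 2, 16, 0, 7, 85.4, 2, 16, 0, 7])

```text
clock: 8.5
position: [0.4442, -0.1017, 0.1737]
tool_rot: [-1.572, 0.002, -0.779]
force: [0.1, -0.4, 0.6]
grip_width: 0.0853
```

>>> drive_tool(steps=[85.4, 0, 20, 0, 7, 85.4, 0, 20, 0, 7, 85.4, 0, 20, 0, 7, 85.4, 0, 20, 0, 7, 85.4, 0, 8, 0, 7])

```text
clock: 8.92
position: [0.4441, -0.0121, 0.1738]
tool_rot: [-1.57, 0.002, -0.165]
force: [0.2, 0.2, 0.8]
grip_width: 0.0854
```

>>> drive_tool(steps=[85.4, 0, 0, 0, 6, 85.4, 0, 0, 0, 0, 85.4, 0, 0, 0, 0, 85.4, 0, 0, 0, 0, 85.4, 0, 0, 0, 0])

```text
clock: 9.33
position: [0.4447, -0.015, 0.1746]
tool_rot: [-1.571, 0.001, -0.073]
force: [1.3, -0.2, -0.3]
grip_width: 0.0855
```

```bash
python3 - <<'E'
from h import *
s=monitor.observe(); print(s['clock'],s['position'],np.degrees(s['tool_rot']),s['force'],s['qpos'])
g=grab('wrist','w9');np.save('pics/w9.npy',g,allow_pickle=True)
f=g['frame'][20:330,110:440]
cv2.imwrite('pics/w9c.png',cv2.resize(f,(639,600),interpolation=cv2.INTER_CUBIC)[...,::-1])
print(proj(g,[.4553,-.0096,.07]),proj(g,[.43,-.1,.023]))
E
```

```text
9.3333 [ 0.44467771 -0.01504462  0.17458297] [-8.99987079e+01  4.12882058e-02 -4.17229323e+00] [ 1.30017811 -0.17857236 -0.29833665] [ 0.26193883  0.30677397 -0.43664527  2.0695796   0.17851386  0.80118571
 -0.35447881]
[268.05894813 180.19120136] [248.52140109 252.78662022]
```

View pics/w9c.png

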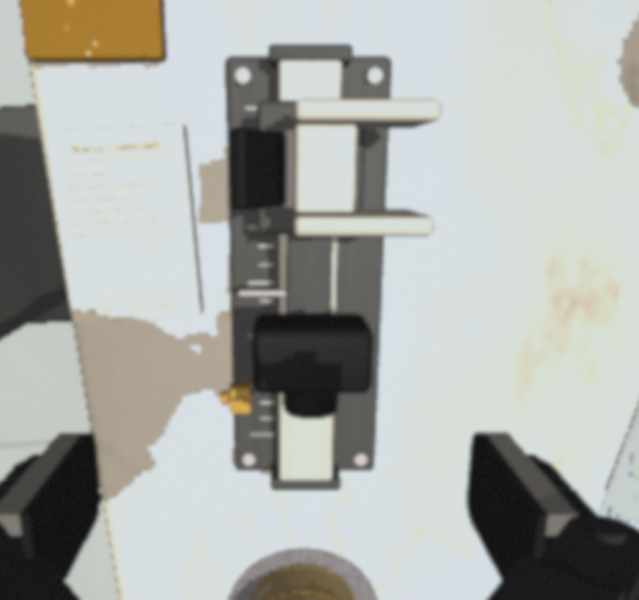

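```bash
cat >> h.py <<'E'
RX=np.array([np.cos(np.radians(-94.)),np.sin(np.radians(-94.)),0]); RO=np.array([.4553,-.0096,0])
E
python3 - <<'E'
from h import *
g=np.load('pics/w9.npy',allow_pickle=True).item()
w=lambda u,v,z:onz(g,110+u/1.936,20+v/1.936,z)
B=[w(*p,.008)[:2] for p in [(243,75),(375,75),(249,460),(361,460)]]; B=np.array(B); print(B.round(4))
c=B.mean(0); d=(B[2]+B[3]-B[0]-B[1])/2; print('centre',c,'dir',np.degrees(np.arctan2(d[1],d[0])),np.linalg.norm(d), np.linalg.norm(B[1]-B[0]),np.linalg.norm(B[3]-B[2]))
ex=d/np.linalg.norm(d); ey=np.array([-ex[1],ex[0]])
f=g['frame']; H=cv2.cvtColor(f,cv2.COLOR_RGB2HSV).astype(int)
m=((H[...,1]>120)&(H[...,0]>8)&(H[...,0]<30)); cc,st,l=blob(g,m.astype(np.uint8),(215,200,250,250)); print('brass',cc,st)
vv,uu=np.where(l); 
for v in range(vv.min(),vv.max()+1): print(v,uu[vv==v].min(),uu[vv==v].max(),end='; ')
def rc(p): q=p[:2]-c; return (q@ex*1000).round(1),(q@ey*1000).round(1)
print()
print('pointer tip',rc(w(237,293,.035)),rc(w(262,293,.035)),'brass c',rc(onz(g,*cc,.021)),'line',rc(w(224,398,.023)),rc(w(238,398,.023)))
print('post',rc(w(329,126,.092)),rc(w(328,211,.092)),rc(w(297,168,.093)),rc(w(358,168,.093)),'lever',rc(w(234,168,.088)),rc(w(258,130,.088)),rc(w(258,208,.088)))
print('cheeks',[rc(w(*p,.093)) for p in [(400,122),(400,216),(440,110),(432,224)]],'cam',rc(w(312,316,.091)),rc(w(312,392,.091)))
E
```

```text
[[ 0.4326  0.0992]
 [ 0.4988  0.0944]
 [ 0.4173 -0.1124]
 [ 0.4835 -0.1172]]
centre [ 0.45804792 -0.00901478] dir -94.1333632017866 0.21212582407046196 0.06629166329380146 0.06643616095585425
brass [233.01775148 225.47928994] [225 218  15  16 169]
218 232 237; 219 230 237; 220 230 238; 221 229 238; 222 228 238; 223 225 238; 224 225 238; 225 225 238; 226 225 238; 227 226 238; 228 229 239; 229 229 239; 230 230 239; 231 230 239; 232 231 238; 233 232 237; 
pointer tip (np.float64(-0.1), np.float64(-36.3)) (np.float64(-0.1), np.float64(-23.7)) brass c (np.float64(61.8), np.float64(-37.9)) line (np.float64(61.1), np.float64(-45.5)) (np.float64(61.1), np.float64(-37.8))
post (np.float64(-76.6), np.float64(4.6)) (np.float64(-44.6), np.float64(4.8)) (np.float64(-61.1), np.float64(-7.6)) (np.float64(-61.1), np.float64(16.1)) lever (np.float64(-61.1), np.float64(-32.5)) (np.float64(-75.4), np.float64(-22.8)) (np.float64(-45.5), np.float64(-23.2))
cheeks [(np.float64(-78.0), np.float64(31.5)), (np.float64(-42.7), np.float64(33.3)), (np.float64(-82.3), np.float64(46.5)), (np.float64(-39.6), np.float64(46.2))] cam (np.float64(-1.5), np.float64(-1.0)) (np.float64(32.2), np.float64(-0.6))
```

```bash
python3 - <<'E'
from h import *
S=[np.load(f'pics/{n}0.npy',allow_pickle=True).item() for n in ('scene','side')]
print(tri((S[0],303,198),(S[1],308,175.5)))
u=np.array([.423,.906,0]);t=np.array([.4042,-.3079,0])
for z in (.02,.03,.04,.05): print(z,[ (proj(S[i],t+s*u+[0,0,z])).round(1) for i in (0,1) for s in (.05,-.05)])
t=np.array([.4332,-.2465,0])
print('c3 tips scene',[220+147/2.353,130+157/2.357],[220+213/2.353,130+135/2.357],'side',[220+161/2.353,130+110/2.357],[220+231/2.353,130+85/2.357])
for z in (.04,.05,.06,.07): print(z,[ (proj(S[i],t+s*u+[0,0,z])).round(1) for i in (0,1) for s in (.05,-.05)])
E
```

```text
[ 0.41542064 -0.25087039  0.04981476]
0.02 [array([299.5, 206.8]), array([327.6, 196.3]), array([306.2, 181.7]), array([335. , 169.5])]
0.03 [array([299.6, 203. ]), array([327.9, 192.7]), array([306.5, 178.6]), array([335.5, 166.4])]
0.04 [array([299.8, 199.1]), array([328.1, 189. ]), array([306.8, 175.4]), array([336. , 163.3])]
0.05 [array([299.9, 195.3]), array([328.3, 185.3]), array([307.2, 172.2]), array([336.5, 160.1])]
c3 tips scene [282.4734381640459, 196.6100975816716] [310.5227369315767, 187.27619855748833] side [288.4232894177645, 176.66949512091642] [318.1725456863578, 166.06279168434452]
0.04 [array([278.7, 206.6]), array([309.1, 195.7]), array([285.4, 184.2]), array([316.4, 171.3])]
0.05 [array([278.7, 202.6]), array([309.3, 191.9]), array([285.6, 181. ]), array([316.8, 168.1])]
0.06 [array([278.8, 198.6]), array([309.4, 188.1]), array([285.8, 177.6]), array([317.2, 164.9])]
0.07 [array([278.9, 194.6]), array([309.6, 184.2]), array([286. , 174.3]), array([317.6, 161.6])]
```

>>> drive_tool(steps=[78, 5, 25, 0, 0, 78, 5, 25, 0, 0, 78, 4, 17, -10, 0, 78, 0, 0, -35, 0, 78, 0, 0, -35, 0])

```text
clock: 9.8
position: [0.46, 0.0534, 0.0948]
tool_rot: [-1.57, -0.003, -0.07]
force: [0.8, -1.6, -0.6]
grip_width: 0.0776
```

>>> drive_tool(steps=[78, 0, 0, -10, 0, 78, 0, 0, 0, 0, 78, 0, 0, 0, 0, 78, 0, 0, 0, 0, 78, 0, 0, 0, 0])

```text
clock: 10.22
position: [0.4598, 0.0521, 0.0865]
tool_rot: [-1.571, -0.002, -0.071]
force: [-0.2, -0.1, -0.1]
grip_width: 0.0783
```

```bash
python3 - <<'E'
from h import *
s=monitor.observe(); print(s['clock'],s['position'],np.degrees(s['tool_rot']),s['force'])
g=grab('wrist','w10');np.save('pics/w10.npy',g,allow_pickle=True)
a=cv2.resize(g['frame'][100:384],(500,277))
b=[]
for n,x0,y0 in (('scene',170,170),('side',170,150)):
    h=grab(n,n+'10'); b.append(cv2.resize(h['frame'][y0:y0+130,x0:x0+130],(320,320),interpolation=cv2.INTER_CUBIC))
o=np.zeros((600,660,3),np.uint8); o[:277,:500]=a; o[280:600,:320]=b[0]; o[280:600,330:650]=b[1]
cv2.imwrite('pics/m10.png',o[...,::-1])
E
```

```text
10.2167 [0.45984847 0.05210924 0.08647113] [-89.98452952  -0.13584749  -4.04004569] [-0.24257108 -0.14372183 -0.06058092]
```

View pics/m10.png

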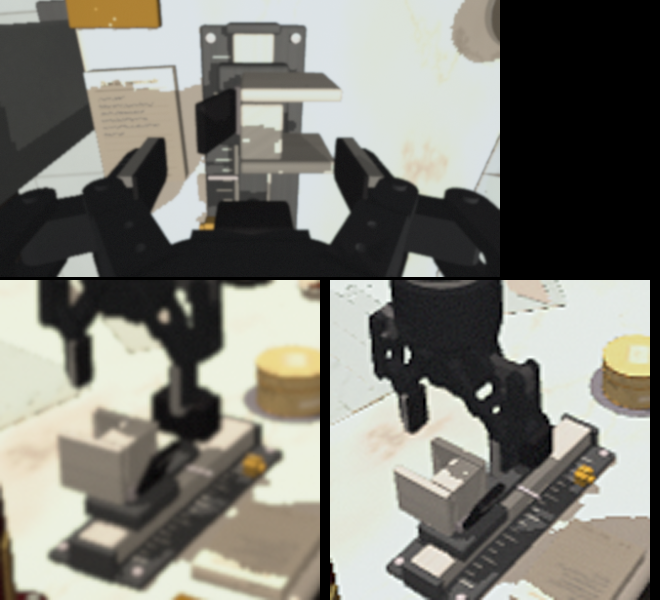

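```bash
python3 - <<'E'
from h import *
S=[np.load(f'pics/{n}0.npy',allow_pickle=True).item() for n in ('scene','side')]
g=np.load('pics/w10.npy',allow_pickle=True).item(); W9=np.load('pics/w9.npy',allow_pickle=True).item()
ey=np.array([.9974,-.0721,0]); t=np.array([.4598,.0521,0])
for z in (.09,.1,.11,.12,.13): print(z,[proj(S[i],t+.046*ey+[0,0,z]).round(1) for i in (0,1)],[proj(g,t+s*.039*ey+[0,0,z]).round(1) for s in (-1,1)])
print('tri',tri((S[0],202.5,212.7),(S[1],202.5,211)))
# known scene points: brass line, cheek tops to gauge scene bias
c=np.array([.45805,-.009,0]);ex=np.array([-.0721,-.9974,0])
P=lambda x,y,z:c+x*ex+y*ey+[0,0,z]
for nm,p in (('brass',P(.0613,-.038,.02)),('cheekfar rear top',P(-.0823,.0465,.093)),('cheek front far top',P(-.0396,.0462,.093)),('bolt',P(-.106,-.033,.008))): print(nm,[proj(S[i],p).round(1) for i in (0,1)])
E
```

```text
0.09 [array([201.3, 227.6]), array([204.7, 220.4])] [array([185.8, 234.8]), array([327.1, 235. ])]
0.1 [array([201. , 222.8]), array([204.3, 216.7])] [array([181.8, 242.3]), array([331.3, 242.4])]
0.11 [array([200.8, 217.8]), array([203.9, 212.8])] [array([177.3, 250.6]), array([335.9, 250.8])]
0.12 [array([200.5, 212.9]), array([203.4, 209. ])] [array([172.2, 260.1]), array([341.2, 260.2])]
0.13 [array([200.2, 207.9]), array([203., 205.])] [array([166.3, 270.9]), array([347.3, 271. ])]
tri [0.49448953 0.06231797 0.12899457]
brass [array([270.8, 243.4]), array([272. , 227.9])]
cheekfar rear top [array([192.9, 230.4]), array([196.1, 224.6])]
cheek front far top [array([206.7, 221.3]), array([210.6, 212.9])]
bolt [array([223.9, 289.2]), array([222.3, 279.5])]
```

>>> drive_tool(steps=[78, -1, 0, -10, 0, 78, 0, 0, -12, 0, 78, 0, 0, -10, 0, 78, 0, 0, -10, 0, 78, 0, 0, -5, 0])

```text
clock: 10.78
position: [0.4573, 0.0522, 0.0365]
tool_rot: [-1.571, 0.001, -0.069]
force: [0.0, -0.7, -0.3]
grip_width: 0.0778
```

>>> drive_tool(steps=[78, 0, -3, 0, 0, 78, 0, -3, 0, 0, 78, 0, -3, 0, 0, 78, 0, 0, 0, 0, 78, 0, 0, 0, 0])

```text
clock: 11.2
position: [0.4581, 0.0431, 0.0383]
tool_rot: [-1.571, -0.001, -0.07]
force: [0.2, 1.3, -1.4]
grip_width: 0.078
```

```bash
cat >> h.py <<'E'
ex=np.array([-.0721,-.9974,0]);ey=np.array([.9974,-.0721,0]);C=np.array([.45805,-.009,0])
def st():
    s=monitor.observe(); q=s['position']-C; print(s['clock'],'rail xyz mm',(1000*np.array([q@ex,q@ey,q[2]])).round(1),'force rail',np.array([s['force']@ex,s['force']@ey,s['force'][2]]).round(1),s['grip_width'],np.degrees(s['tool_rot'][2]).round(2))
E
python3 - <<'E'
from h import *
st()
E
```

```text
11.2 rail xyz mm [-52.   -3.7  38.3] force rail [-1.3  0.1 -1.4] 0.07804376585224168 -4.01
```

>>> drive_tool(steps=[78, -0.7, -9, 0, 0, 78, -0.7, -10, 0, 0, 78, -0.7, -10, 0, 0, 78, -0.7, -10, 0, 0, 78, -0.8, -10, 0, 0])

```text
clock: 11.62
position: [0.4546, -0.0058, 0.0383]
tool_rot: [-1.57, -0.001, -0.069]
force: [-0.6, 5.7, 1.0]
grip_width: 0.0781
```

>>> drive_tool(steps=[78, 0, -3, 0, 0, 78, -0.3, -2, 0, 0, 78, 0, 0, 0, 0, 78, 0, 0, 0, 0, 78, 0, 0, 0, 0])

```text
clock: 12.03
position: [0.4543, -0.0103, 0.038]
tool_rot: [-1.571, -0.0, -0.069]
force: [0.8, 2.3, 1.0]
grip_width: 0.0778
```

```bash
python3 - <<'E'
from h import *
st()
b=[]
for n,x0,y0 in (('scene',200,185),('side',200,170)):
    h=grab(n,n+'11'); np.save(f'pics/{n}11.npy',h,allow_pickle=True); b.append(cv2.resize(h['frame'][y0:y0+90,x0:x0+100],(400,360),interpolation=cv2.INTER_CUBIC))
g=grab('wrist','w11');np.save('pics/w11.npy',g,allow_pickle=True)
print('brass in wrist',proj(g,C+.0613*ex-.04*ey+[0,0,.023]))
o=np.zeros((600,800,3),np.uint8); o[:360]=np.hstack(b); o[360:,:320]=cv2.resize(g['frame'],(320,240))
cv2.imwrite('pics/m11.png',o[...,::-1])
E
```

```text
12.0333 rail xyz mm [ 1.6 -3.7 38. ] force rail [-2.3  0.7  1. ] 0.0778269252407707 -3.96
brass in wrist [200.91063095 308.26388743]
```

View pics/m11.png

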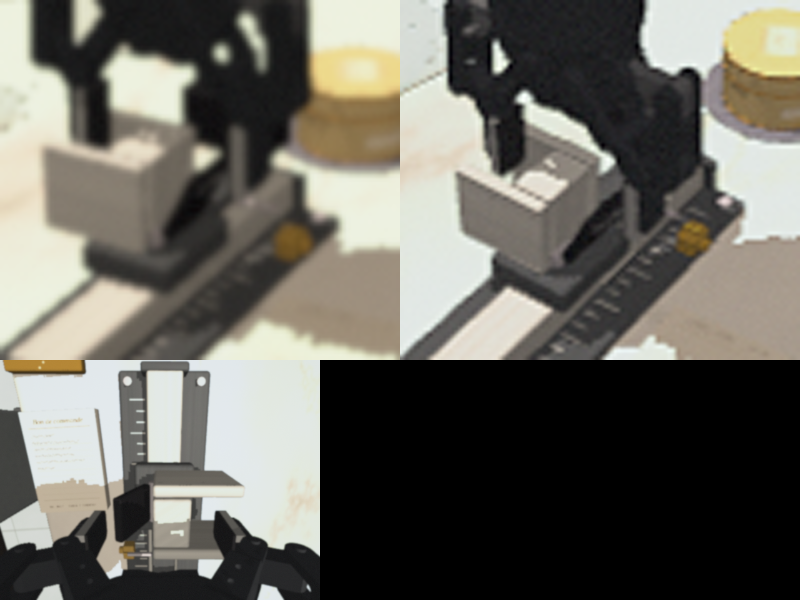

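```bash
python3 - <<'E'
from h import *
g=np.load('pics/w11.npy',allow_pickle=True).item(); f=g['frame']; H=cv2.cvtColor(f,cv2.COLOR_RGB2HSV).astype(int)
print('V/S rows, cols 188..242 step2')
for v in range(272,326): print(v,' '.join(f"{H[v,u,2]:3d}{'*' if H[v,u,1]>110 and 8<H[v,u,0]<32 else ' '}" for u in range(186,244,3)))
print('pred pointer(leg=53.. )',[proj(g,C+(x)*ex-.03*ey+[0,0,.035]).round(1) for x in (.05,.055,.06)], 'tip', proj(g,C+.055*ex-.036*ey+[0,0,.035]).round(1),'line',[proj(g,C+.0613*ex+y*ey+[0,0,.023]).round(1) for y in (-.0455,-.04,-.03)])
E
```

```text
V/S rows, cols 188..242 step2
272  27   27   31   29   22   22   23   21   23   22   21   36   58   66   82   63   63   92  132   86 
273  26   26   28   28   22   22   23   22   22   20   22   47   61   70   93   65   64   99  146   91 
274  30   28   28   25   21   22   25   19   25   25   31   54   63   70   95   65   65  100  150   93 
275  25   28   24   26   24   23   23   23   23   21   42   60   61   68   96   66   63  100  151   93 
276  30   27   28   25   21   23   24   22   20   28   52   62   61   67   97   70   64   99  150   93 
277  30   27   28   26   25   24   23   24   22   39   59   64   63   75  101   74   66  100  150   93 
278  26   28   28   26   22   21   19   21   26   47   63   62   69  111  124   92   78   97  150   92 
279  31   30   28   26   24   21   22   24   32   57   65   63   83  155  165  120   96   96  150   92 
280  30   27   28   25   23   23   21   26   45   61   63   63   95  176  185  134  107   96  150   92 
281  28   28   28   25   22   22   25   28   53   64   62   63  100  161  167  119   94   94  150   92 
282  31   24   28   27   24   
[... 4032 characters left out ...]
8  196  210  189  189  180   76   64   65   65   63   63   63   63   63   63   64   83  149  101 
322 188  197  216  189  190  181   80   63   63   64   63   62   63   62   65   64   62   83  147  102 
323 189  198  221  189  188  182   84   64   65   63   64   61   62   63   63   64   62   83  148  102 
324 190  204  227  189  188  182   85   64   64   64   64   63   63   62   64   64   62   82  149  101 
325 193  218  229  189  188  182   85   63   64   64   65   62   63   63   64   64   63   82  149  102 
pred pointer(leg=53.. ) [array([213.2, 304.2]), array([213.5, 311.3]), array([213.8, 318.3])] tip [203.8 311.3] line [array([192.5, 308.2]), array([200.9, 308.3]), array([216.1, 308.3])]
```

```bash
python3 - <<'E'
from h import *
g=np.load('pics/w11.npy',allow_pickle=True).item(); h=np.load('pics/w9.npy',allow_pickle=True).item()
X=lambda g,u,v,z: (1000*np.array([(onz(g,u,v,z)-C)@ex,(onz(g,u,v,z)-C)@ey])).round(1)
print('w11 line far edge',X(g,193.5,309.5,.023),'near',X(g,193.5,297.4,.023),'pointer edges',X(g,222,309.6,.035),X(g,222,313.9,.035))
for z in (.019,.021,.023): print('block',z,X(g,206,297.3,z),X(g,206,317.9,z))
H=cv2.cvtColor(h['frame'],cv2.COLOR_RGB2HSV).astype(int)
for v in range(212,240): print(v,' '.join(f"{H[v,u,2]:3d}/{H[v,u,1]:3d}{'*' if H[v,u,1]>110 and 8<H[v,u,0]<32 else ' '}" for u in range(222,242,1)))
print([ (x,z,proj(h,C+x*ex-.045*ey+[0,0,z]).round(1)) for x in (.058,.06,.062,.064) for z in (.008,.023)])
for v in range(165,178): print(v,H[v,230:256:3,2])
E
```

```text
w11 line far edge [ 62.3 -44.9] near [ 53.2 -44.5] pointer edges [ 53.8 -24.7] [ 56.8 -24.8]
block 0.019 [ 55.7 -37. ] [ 71.6 -37.6]
block 0.021 [ 54.4 -36.7] [ 70.1 -37.3]
block 0.023 [ 53.1 -36.3] [ 68.6 -36.9]
212 176/ 41  176/ 39  176/ 41  177/ 39  177/ 39  176/ 39  168/ 39  143/ 39  106/ 34   73/ 21   60/  9   59/  4   60/  9   59/  9   59/  9   59/  0   58/  9   55/  5   44/  6   32/  8 
213 176/ 41  177/ 40  177/ 40  177/ 39  177/ 39  176/ 39  168/ 39  143/ 37  106/ 34   72/ 25   60/  9   58/ 13   59/  9   59/  4   60/  9   59/  4   58/  4   56/  9   44/  6   32/ 16 
214 175/ 39  177/ 39  177/ 40  177/ 42  178/ 40  177/ 40  169/ 38  144/ 37  106/ 34   73/ 24   60/ 13   59/ 13   60/  9   60/ 13   61/  8   60/ 13   60/  9   56/  9   46/ 11   32/  8 
215 177/ 40  176/ 41  177/ 40  177/ 40  176/ 39  175/ 39  169/ 39  147/ 38  110/ 37   75/ 31   62/ 25   59/ 17   62/ 25   59/ 22   61/ 21   60/ 13   60/ 17   55/  9   44/ 12   32/  8 
216 176/ 41  176/ 41  177/ 40  177/ 39  177/ 39  175/ 41  168/ 41  145/ 44  111/ 46   78/ 56   65/ 55   64/ 52   65/ 55   64/ 56   64/ 52   63/ 49   62
[... 4421 characters left out ...]
0.062, 0.008, array([227.4, 221.5])), (0.062, 0.023, array([226.2, 226.4])), (0.064, 0.008, array([227.5, 223.2])), (0.064, 0.023, array([226.3, 228.1]))]
165 [ 93  94  99 155 161 162 136  85 112]
166 [ 91  92  96 159 165 168 141  87 112]
167 [ 90  81  86 131 135 134 114  76 113]
168 [ 83  75  81 107 107 101  92  77 112]
169 [ 77  91 115 125 123 119 117 115 131]
170 [ 78 125 165 168 168 166 165 166 170]
171 [ 88 145 192 191 192 191 192 189 193]
172 [ 95 138 175 175 176 177 174 171 178]
173 [ 98 113 135 134 135 146 141 125 142]
174 [100  98 104 104 107 147 142  95 117]
175 [ 99  94  95  95 101 154 149  90 111]
176 [ 98  94  93  94  97 134 128  80 110]
177 [ 96  90  90  89  91 102  94  68 111]
```

>>> drive_tool(steps=[78, 0, -2, 0, 0, 78, -0.4, -2, 0, 0, 78, 0, -1.5, 0, 0, 78, 0, 0, 0, 0, 78, 0, 0, 0, 0])

```text
clock: 12.6
position: [0.4536, -0.0165, 0.0379]
tool_rot: [-1.571, 0.0, -0.07]
force: [1.5, 2.1, 0.8]
grip_width: 0.078
```

```bash
cat >> h.py <<'E'
X=lambda g,u,v,z: (1000*np.array([(onz(g,u,v,z)-C)@ex,(onz(g,u,v,z)-C)@ey])).round(1)
def patch(g,r0,r1,cols):
    H=cv2.cvtColor(g['frame'],cv2.COLOR_RGB2HSV).astype(int)
    print('    ',cols)
    for v in range(r0,r1): print(v,' '.join(f"{H[v,u,2]:3d}/{H[v,u,1]:3d}{'*' if H[v,u,1]>110 and 8<H[v,u,0]<32 else ' '}" for u in cols))
E
python3 - <<'E'
from h import *
st()
g=grab('wrist','w12');np.save('pics/w12.npy',g,allow_pickle=True)
p=proj(g,C+.061*ex-.0455*ey+[0,0,.023]);q=proj(g,C+.061*ex-.03*ey+[0,0,.035]);print(p,q)
patch(g,int(p[1])-14,int(p[1])+24,list(range(int(p[0])-6,int(p[0])+36,3)))
E
```

```text
12.6 rail xyz mm [ 7.8 -3.9 37.9] force rail [-2.2  1.3  0.8] 0.07801828689240815 -4.02
[192.47365135 299.58320074] [213.92842548 311.02130208]
     [186, 189, 192, 195, 198, 201, 204, 207, 210, 213, 216, 219, 222, 225]
285  43/ 30   28/  9   29/ 18   27/ 19   24/ 21   23/  0   42/103   75/139*  80/143*  80/140* 102/ 45  159/ 21  188/ 19  190/ 20 
286  46/ 28   28/  9   27/  9   26/  0   24/ 43   24/ 21   59/121*  80/140*  81/142*  80/140*  89/ 46  135/ 19  158/ 18  157/ 18 
287  54/ 24   26/ 10   28/ 18   27/ 19   26/ 10   36/ 85   71/136*  83/144*  83/141*  79/142*  74/ 59   98/ 13  116/ 13  109/ 14 
288  74/ 34   28/ 18   28/ 18   27/  0   28/ 27   61/134*  86/139*  89/143*  88/148*  83/141*  68/ 60   76/ 13   87/ 12   75/ 10 
289 103/ 37   38/ 20   28/  9   26/  0   45/ 96   92/144* 105/146* 102/150* 104/147*  93/143*  66/ 70   68/ 11   71/ 11   65/  8 
290 138/ 39   77/ 36   32/ 40   31/ 33   71/133* 119/150* 122/150* 122/148* 122/150* 106/144*  67/ 76   62/  8   64/  4   64/ 12 
291 167/ 38  125/ 41   57/107   50/ 97  100/145* 135/153* 136/152* 135/155* 137/153* 116/149*  68/ 7
[... 3358 characters left out ...]
4/  4   64/  4   63/  8   61/  8   62/  8   64/  8 
318 189/ 40  190/ 40  190/ 36  188/ 39  189/ 39  185/ 40   92/ 28   63/ 12   63/  8   64/  8   63/  8   61/  4   63/  8   62/  4 
319 189/ 40  190/ 36  196/ 26  189/ 39  189/ 40  187/ 38   95/ 27   63/  4   65/  8   65/  4   64/  8   67/ 15   68/ 15   65/  8 
320 188/ 41  193/ 30  210/  6  189/ 38  188/ 39  188/ 39   95/ 30   63/  4   64/  8   64/  8   77/ 13   88/ 20   87/ 18   82/ 19 
321 189/ 40  196/ 26  223/  5  190/ 36  188/ 38  187/ 40   97/ 29   64/  8   64/  8   65/  8   94/ 24  115/ 27  115/ 29  106/ 29 
322 188/ 39  196/ 25  228/  8  190/ 38  189/ 39  188/ 39   97/ 29   63/  4   63/  8   64/  8   99/ 23  122/ 29  121/ 27  111/ 25
```

```bash
python3 - <<'E'
from h import *
g=np.load('pics/w12.npy',allow_pickle=True).item(); h=np.load('pics/w9.npy',allow_pickle=True).item()
print('pointer',X(g,213,309.6,.035),X(g,213,313.9,.035))
print('line near edge top',X(g,206,300.15,.023),'base',X(g,206,298.7,.0204))
for z in (.019,.0204,.0215): print('block',z,X(g,206,289.6,z)[0],X(g,206,309.4,z)[0])
print('block bottom near z8: expect row of 55,56 ',[proj(g,C+x*ex-.037*ey+[0,0,.008]).round(1) for x in (.053,.055,.057)])
print('w9: band 225.8',X(h,230,225.8,.0217),'block far edge',X(h,234,234.0,.0204),'pointer',X(h,240,171.1,.035))
E
```

```text
pointer [ 60.  -30.5] [ 63.1 -30.6]
line near edge top [ 61.4 -36.7] base [ 62.  -37.1]
block 0.019 56.1 71.2
block 0.0204 55.3 70.2
block 0.0215 54.6 69.4
block bottom near z8: expect row of 55,56  [array([208.4, 276.8]), array([208.5, 279.4]), array([208.6, 281.9])]
w9: band 225.8 [ 61.9 -41.1] block far edge [ 71.8 -37.1] pointer [ -0.3 -28.9]
```

>>> drive_tool(steps=[78, 0, -0.9, 0, 0, 78, -0.1, -0.8, 0, 0, 78, 2, -0.1, 0, 0, 78, 1.9, -0.2, 0, 0, 78, 0, 0, 0, 0])

```text
clock: 13.07
position: [0.4573, -0.0184, 0.0378]
tool_rot: [-1.571, 0.001, -0.07]
force: [-0.5, 2.5, -1.3]
grip_width: 0.0777
```

```bash
cat > meas.py <<'E'
from h import *
import sys
st()
g=grab('wrist',sys.argv[1]);np.save(f'pics/{sys.argv[1]}.npy',g,allow_pickle=True)
H=cv2.cvtColor(g['frame'],cv2.COLOR_RGB2HSV).astype(int)
p=proj(g,C+.063*ex-.038*ey+[0,0,.021]).round().astype(int); print(p)
r=range(p[1]-14,p[1]+24)
for c in (p[0]-1,p[0]+2): print(c,[(v,H[v,c,2],H[v,c,1]) for v in r])
E
python3 meas.py w13
```

```text
13.0667 rail xyz mm [ 9.4 -0.1 37.8] force rail [-2.5 -0.7 -1.3] 0.07767350615103374 -4.0
[199 298]
198 [(284, np.int64(64), np.int64(128)), (285, np.int64(76), np.int64(138)), (286, np.int64(89), np.int64(143)), (287, np.int64(105), np.int64(146)), (288, np.int64(123), np.int64(149)), (289, np.int64(136), np.int64(152)), (290, np.int64(142), np.int64(149)), (291, np.int64(145), np.int64(153)), (292, np.int64(145), np.int64(153)), (293, np.int64(145), np.int64(153)), (294, np.int64(144), np.int64(152)), (295, np.int64(140), np.int64(153)), (296, np.int64(128), np.int64(151)), (297, np.int64(114), np.int64(148)), (298, np.int64(116), np.int64(147)), (299, np.int64(134), np.int64(152)), (300, np.int64(145), np.int64(153)), (301, np.int64(147), np.int64(151)), (302, np.int64(143), np.int64(152)), (303, np.int64(141), np.int64(154)), (304, np.int64(142), np.int64(153)), (305, np.int64(143), np.int64(152)), (306, np.int64(140), np.int64(146)), (307, np.int64(129), np.int64(127)), (308, np.int64(117), np.int64(78)), (309, np.int64(115), np.int64(44)), (310, np.int64(126), np.int64(28)), (3
[... 1072 characters left out ...]
nt64(143), np.int64(152)), (303, np.int64(140), np.int64(153)), (304, np.int64(140), np.int64(153)), (305, np.int64(143), np.int64(152)), (306, np.int64(135), np.int64(144)), (307, np.int64(118), np.int64(108)), (308, np.int64(98), np.int64(55)), (309, np.int64(99), np.int64(23)), (310, np.int64(119), np.int64(21)), (311, np.int64(136), np.int64(21)), (312, np.int64(140), np.int64(20)), (313, np.int64(126), np.int64(20)), (314, np.int64(101), np.int64(18)), (315, np.int64(75), np.int64(14)), (316, np.int64(65), np.int64(8)), (317, np.int64(62), np.int64(8)), (318, np.int64(62), np.int64(4)), (319, np.int64(62), np.int64(4)), (320, np.int64(62), np.int64(8)), (321, np.int64(61), np.int64(8))]
```

>>> drive_tool(steps=[60, 0, 0, 0, 0, 48, 0, 0, 0, 0, 40, 0, 0, 0, 0, 36, 0, 0, 0, 0, 34, 0, 0, 0, 0], grip_force=40)

```text
clock: 13.53
position: [0.4575, -0.0182, 0.0381]
tool_rot: [-1.571, -0.0, -0.07]
force: [-1.6, 3.5, 4.3]
grip_width: 0.0342
```

>>> drive_tool(steps=[30, 0, 0, 0, 0, 26, 0, 0, 0, 0, 20, 0, 0, 0, 0, 20, 0, 0, 0, 0, 20, 0, 0, 0, 0])

```text
clock: 13.95
position: [0.4573, -0.0183, 0.0382]
tool_rot: [-1.571, 0.0, -0.07]
force: [-2.9, 4.2, 13.0]
grip_width: 0.0308
```

>>> drive_tool(steps=[20, 0, 0, 0, 0, 20, 0, 0, 0, 0, 20, 0, 0, 0, 0, 20, 0, 0, 0, 0, 20, 0, 0, 0, 0])

```text
clock: 14.37
position: [0.4573, -0.0182, 0.0382]
tool_rot: [-1.571, 0.0, -0.07]
force: [-2.4, 2.5, 12.7]
grip_width: 0.0306
```

```bash
python3 meas.py w14 | sed 's/np.int64(\([0-9]*\))/\1/g'; python3 - <<'E'
from h import *
for n in ('scene','side'):
    g=grab(n,n+'14'); np.save(f'pics/{n}14.npy',g,allow_pickle=True)
    f=cv2.cvtColor(g['frame'],cv2.COLOR_RGB2HSV).astype(int); m=(f[...,1]>70)&(f[...,0]>12)&(f[...,0]<35)
    c,s,l=blob(g,m,(270,150,340,235)); print(n,s,onz(g,*c,.022))
E
```

```text
14.3667 rail xyz mm [ 9.3 -0.1 38.2] force rail [-2.4 -2.5 12.7] 0.030556450127542625 -3.99
[199 298]
198 [(284, 26, 10), (285, 23, 0), (286, 25, 20), (287, 28, 9), (288, 25, 10), (289, 23, 11), (290, 29, 18), (291, 28, 9), (292, 27, 19), (293, 28, 27), (294, 25, 20), (295, 27, 19), (296, 26, 20), (297, 26, 29), (298, 26, 20), (299, 28, 9), (300, 28, 18), (301, 27, 19), (302, 27, 19), (303, 26, 20), (304, 27, 9), (305, 29, 18), (306, 28, 9), (307, 27, 9), (308, 29, 35), (309, 28, 18), (310, 28, 27), (311, 28, 18), (312, 27, 9), (313, 27, 19), (314, 26, 20), (315, 30, 17), (316, 29, 35), (317, 29, 35), (318, 27, 19), (319, 26, 29), (320, 24, 21), (321, 27, 19)]
201 [(284, 28, 18), (285, 26, 10), (286, 27, 28), (287, 30, 17), (288, 28, 9), (289, 28, 18), (290, 27, 28), (291, 26, 20), (292, 28, 27), (293, 26, 10), (294, 24, 11), (295, 26, 20), (296, 25, 10), (297, 27, 9), (298, 25, 0), (299, 28, 9), (300, 29, 26), (301, 30, 26), (302, 27, 9), (303, 27, 19), (304, 27, 9), (305, 30, 17), (306, 28, 18), (307, 28, 27), (308, 30, 17), (309, 25, 0), (310, 29, 26), (311, 27, 19), (312, 27, 9), (313, 27, 19), (314, 26, 29), (315, 28, 9), (316, 27, 28), (317, 28, 27), (318, 24, 32), (319, 25, 10), (320, 25, 31), (321, 26, 20)]
scene [273 197  32  29 770] [ 0.43816097 -0.22238376  0.022     ]
side [281 172  29  31 656] [ 0.44003501 -0.22246061  0.022     ]
```

```bash
python3 - <<'E'
from h import *
a=np.load('pics/w13.npy',allow_pickle=True).item();b=np.load('pics/w14.npy',allow_pickle=True).item()
A=cv2.cvtColor(a['frame'],cv2.COLOR_RGB2GRAY);B=cv2.cvtColor(b['frame'],cv2.COLOR_RGB2GRAY)
P=lambda x,y,z:proj(a,C+(x/1000)*ex+(y/1000)*ey+[0,0,z]).round().astype(int)
print('rear cheek',P(-19,30,.093),P(-19,46,.093),'front',P(23,30,.093),P(23,46,.093))
for name,(r0,r1,c0,c1) in {'saddle/rear cheek':(P(-19,0,.093)[1]-12,P(-19,0,.093)[1]+22,P(-19,25,.093)[0],P(-19,46,.093)[0]+12),'static plate corner':(*(P(-106,0,.008)[1]+np.array([-12,12])),P(-106,33,.008)[0]-14,P(-106,33,.008)[0]+14)}.items():
    r0=max(r0,4);T=A[r0:r1,c0:c1]; S=B[r0-4:r1+4,c0-4:c1+4]; m=cv2.matchTemplate(S,T,cv2.TM_CCOEFF_NORMED); _,v,_,l=cv2.minMaxLoc(m)
    print(name,(r0,r1,c0,c1),v,np.array(l)-4, [round(float(m[i,l[0]]),4) for i in range(max(0,l[1]-1),min(9,l[1]+2))])
st()
E
```

```text
rear cheek [338 218] [381 218] front [330 315] [370 316]
saddle/rear cheek (np.int64(206), np.int64(240), np.int64(324), np.int64(393)) 0.9814102649688721 [0 0] [0.8456, 0.9814, 0.8256]
static plate corner (np.int64(7), np.int64(31), np.int64(303), np.int64(331)) 0.9905762076377869 [0 0] [0.936, 0.9906, 0.9895]
14.5167 rail xyz mm [ 9.3 -0.1 38.2] force rail [-3.  -3.3 12.2] 0.030914230299324417 -4.0
```

```bash
python3 -c "
from h import *
print(workorder.job_done()); st()"
```

```text
the job is handed in; nothing more can be done
None
the job is handed in; nothing more can be done
```

The job is handed in at about 14.5 s on the robot's clock. The drum is on the disc, the leg is held at the mark by my measurements, and the lever is squeezed shut with the gripper still holding.

- **Drum:** I pushed it with one open finger. The close wrist view puts its centre about 2 mm from the disc's centre, against the 13 mm allowed. The first push passed over the lid because the fingertips sit about 30–40 mm higher than the reported TCP implies. I went lower by vision and pushed again.
- **Leg:** A finger in the channel pushed it out about 63 mm with the lever still open. The last clear wrist picture put the pointer within about 0.5 mm of the line. The finger's travel and the earlier top view agreed to within about 1 mm. I first took a knob on the brass block for the line and corrected that before the final adjustment.
- **Lever:** Closed at 40 N with the leg at the mark. The opening settled at 30.6–30.9 mm, slightly under the stated 32 mm for post plus lever; I put this down to the pads giving. I take the lever as shut from this width; I did not check it in a picture.
- **Last checks:**
  - The leg had not shifted in the gripper while it closed.
  - The closed finger hides the brass index, so I could not look at pointer and line again after the squeeze.
  - The wrist shows about 12 N upward, well under the limits, cause not found.

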